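# Slide the casting tray across the gap into the curing dock

## Robot

A 6-joint arm with a two-finger parallel gripper is mounted at the origin on a cart in front of the work surface, level with it; the furniture and walls round the work are solid. World frame = base frame: x ahead of the robot, y to its left, z up, the work surface at z = 0. Lengths are in m, angles in rad, forces in N, time in s.
With the tool pointing down it reaches from about 0.3 to 0.775 m from the base axis. Payload 14.6 kg.
Tool frame: the origin (TCP) lies midway between the tips of the shut fingers; the grasp point (between the pads) lies 19 mm behind it (ctrl.pinch_z is the distance from the TCP to the grasp point, in m); z points along the fingers, y is the line along which they close (so a half turn about z gives the same grasp; the last joint's range is limited). The gripper opens to 94 mm and grips with 3 to 60 N. Pads are 16 mm wide; open, the fingers measure 119 mm over their backs; the gripper's body (75 mm by 177 mm) begins 78 mm behind the grasp point.
Start: joints at [-1.276, 0.3, 1.521, -0, 1.321, -0.067], TCP at [0.195, -0.514, 0.205] pointing down, gripper open.
Joint ranges: [-3.03, 3.03], [-0.79, 2.21], [0.23, 2.52], [-1.04, 4.18], [0, 3.07], [-2.55, 2.55]. Speed limits (rad/s): [2.22, 2.22, 2.57, 3.14, 3.14, 3.14].

## Interface

Orientations are given as [roll, pitch, yaw] about the fixed x, y, z axes, in that order (R = Rz(yaw) Ry(pitch) Rx(roll)).
In Python, from station import ctrl gives the robot as it stands.
- The arm moves only by the tool jog_arm, never from a script. Its argument "motion" is a list of rows, each a list of 7 numbers: the shift along the tool's x, y, z in m, then the turn, a rotation vector about the tool's x, y, z in rad, then the opening, from -1 (shut) to 1 (fully open). In form: [[tx, ty, tz, rx, ry, rz, gripper], ...]. A call has 1 to 5 rows; each row shifts and turns the commanded pose from where the row before left it, along the tool's axes as they then stand; what a row does not reach is not made up. A row lasts 1/10 s, in which the tool goes at most 50 mm and 8.59 degrees, less where a joint would pass 70% of its speed; a pose out of reach is approached as far as the arm can. A call is refused whole if a number of a shift passes 0.05 or a number of a turn 0.15, either way. A call with a gripper value outside its range is refused whole. The fingers move at their own pace and stop on an object; "squeeze" is the grip in N (left out, the last holds). Time passes only in rows, so rows that do not move let the fingers close. It gives the time, the measured TCP pose, the force, the opening and the grip force at its end, in the units of the state.
- ctrl.get_obs(): the state, without advancing time (a new reading comes with each control period).
- ctrl.camera(name): name is "side" or "top"; returns the picture (400x640x3 uint8, red, green, blue); there is no depth.
- ctrl.camera_model(name): a dict with "intrinsics" (3x3 intrinsics, pixels), "rvec" (rotation vector, rad) and "tvec" (3), from world to camera coordinates, as OpenCV has them. Camera axes: x right, y down, z forward; pixel columns grow to the right and rows downward; lengths in m; the calibration is good to about 2 mm. A picture is of the moment at which its call begins. camera_model takes no time and is no camera call.
- ctrl.hand_in(): hands the job in; it is judged then, once.
The state is a dict: "time_s": time; "qpos": joint angles; "joint_vel": joint speeds; "tau": joint torques, N m; "ee_pos": TCP position; "eef_rot": TCP orientation; "force": force on the tool from outside, world axes, zero at the start; "moment": the same for the moment, N m; "grip_width": finger opening in m; "grip_force": force on a finger pad.
Only numpy, scipy, OpenCV 4.12 (cv2) and the standard library are available. Lean on these libraries where they do the work, as an engineer would, in place of code of your own. Each camera call takes 0.05 s, during which the arm holds its last target. There are 200 camera calls.

## Task

Take the casting tray by its upright grip and slide it off the plywood stand, across the open gap and under the rails of the aluminium curing dock, keeping it level and low the whole way so that it neither sags into the gap nor is lifted over it. Then push it on gently by feel against the spring buffer until the catch in the dock floor snaps up behind the tray, and let go with both resin letters still lying on it. Don't ram the dock, and leave the jars, cup and tape beside the work where they stand.

Things in the scene. Friction and masses are not known exactly. Their poses are not given: they have to be found in the camera images.
- stand: plywood board on four feet, 150 mm (its x) by 190 mm (its y), flat top 60 mm above the table; fixed. Origin: centre of its underside at table height. The tray starts on it; the dock lies beyond its -y edge.
- dock: aluminium curing dock, fixed; origin: centre of its underside at table height; the tray travels along its -y axis. Its slotted floor is 58.5 mm above the table (1.5 mm below the stand's top), from y = +125 mm (mouth) to -125 mm. Side rails 126 mm apart, 22 mm high; lips over the tray's rims start at y = +75 mm, underside 18 mm above the floor (6 mm over the rims).
- dock_mouth (a point): middle of the dock's mouth at floor height, y = +125 mm of the dock, its axes. Flared to about 145 mm. Keep the tray's force on the dock under 30 N, down-press included. Between it and the stand is an open gap of 90 to 100 mm, more than half the tray's length: the tray drops its nose, later its tail, into the gap unless held level by its grip.
- dock_home (a point): where the tray's grip point ends up when home, if the clamped bar under the floor stood at mid range (67 mm from the dock's centre towards the mouth, 88.5 mm above the table). That bar carries the catch and, before a tall grey end block, the spring buffer; it is clamped anywhere within +-20 mm of that along y and is NOT measured: true home must be felt.
- catch (a joint): spring catch in mid floor, m pressed down: 0 = up 6 mm, about 0.006 under the tray, under 0.002 once the tray's tail is past it (home). The tray rides over its ramp. The buffer is met 2 mm before home; home takes about 4 N on it (1.3 N per mm) plus up to 3 N of friction; it goes solid 4 mm beyond, so stop when the catch is up. It then pushes the tray back on the catch.
- tray: aluminium casting tray with a wooden grip, 120 mm (its x) by 150 mm (its y), 5 mm floor, rims to 12 mm, about 0.4 kg (0.32 to 0.5); origin: centre of its underside. Its -y end is the front, which enters the dock first; two resin letters lie on the front half.
- tray_grip (a point): middle of the tray's upright wooden grip, the place to hold it: a board 60 mm wide (tray's x), 12 mm thick (tray's y) that stands from the tray's floor (5 mm) to 48 mm above its underside. This point is 30 mm above the underside, 62 mm from the tray's centre towards its tail (+y), 13 mm from the tail edge; axes as the tray's. Pinch it across its thickness, along the tray's y.
- letter_m: violet resin letter M, 41 x 48 x 7 mm, loose on the tray; origin: centre of its underside
- letter_k: turquoise resin letter K, 41 x 39 x 7 mm, loose on the tray; origin: centre of its underside
- vial_gold_mid (a point): bystander: glass vial of gold powder with a white cap, 31 mm wide, 62 mm high, standing loose on the table; the point is at its centre
- vial_white_mid (a point): bystander: glass vial of white powder with a white cap, 31 mm wide, 62 mm high, standing loose on the table; the point is at its centre
- cup_grey_mid (a point): bystander: small clear mixing cup, 51 mm wide, 34 mm high, standing loose on the table; the point is at its centre
- masking_tape_mid (a point): bystander: roll of masking tape lying flat, 96 mm wide, 25 mm high, standing loose on the table; the point is at its centre

How it is judged:
By the outcome, as a careful person would: the job done as asked, in the order asked, and still so for the second after the job is handed in, with the robot touching nothing.
It also fails if it takes over 54 s, if anything falls off the work surface, if the arm or the gripper's body presses on something with over 40 N, if the wrist force passes 120 N, or if a joint passes its speed limit or range.

## Working session

There is one attempt and no reset: what is moved stays moved. The work goes in short steps, Python scripts to look and compute and a tool call to move; the robot and the scene stay as the last step left them, time stands still between calls to the robot, and variables do not carry over. Pictures are saved under pics/ and viewed, at most 12 in all, crops included, and the job is handed in when it is done.

Besides the shell and the picture viewer there is one more tool, called in YAML: its name, and indented under it one key for each argument. jog_arm: Moves the arm, as the interface text tells. Its arguments: {"type":"object","properties":{"motion":{"type":"array"},"squeeze":{"type":"number"}},"required":["motion"]}

```bash
mkdir -p pics; ls; python3 - <<'E'
from station import ctrl
import cv2
for n in("top","side"):
    cv2.imwrite(f"pics/{n}0.png",ctrl.camera(n)[:,:,::-1])
    m=ctrl.camera_model(n);print(n,m)
o=ctrl.get_obs();print(o,ctrl.pinch_z)
E
```

```text
pics
top {'intrinsics': array([[460.62167966,   0.        , 318.69974496],
       [  0.        , 460.62167966, 186.96602105],
       [  0.        ,   0.        ,   1.        ]]), 'rvec': array([ 2.15544004, -2.16962914,  0.05965322]), 'tvec': array([0.04616638, 0.56678046, 0.86950002])}
side {'intrinsics': array([[420.95176585,   0.        , 319.97220629],
       [  0.        , 420.95176585, 202.26416533],
       [  0.        ,   0.        ,   1.        ]]), 'rvec': array([ 0.37422632, -2.54663006,  1.57186029]), 'tvec': array([0.57624474, 0.14792377, 0.77268476])}
{'time_s': 0.1, 'qpos': array([-1.27561595e+00,  3.00389185e-01,  1.52148569e+00, -2.16772115e-05,
        1.32067893e+00, -6.65785061e-02]), 'joint_vel': array([ 0.00160487, -0.00076436, -0.00052501,  0.00148429,  0.00034437,
        0.00163425]), 'tau': array([ 5.52449983e-04, -5.32644761e+01, -3.53288734e+01,  7.09023373e-02,
        2.35253636e-02, -5.58266095e-05]), 'ee_pos': array([ 0.19459579, -0.51419302,  0.20497161]), 'eef_rot': array([-3.14063223e+00, -4.29940888e-05,  3.61764243e-01]), 'force': array([-0.04147581, -0.17799301,  0.4944603 ]), 'moment': array([-0.00573409, -0.05206204,  0.07505066]), 'grip_force': 0.0, 'grip_width': 0.093823036364825} 0.0188
```

View pics/top0.png

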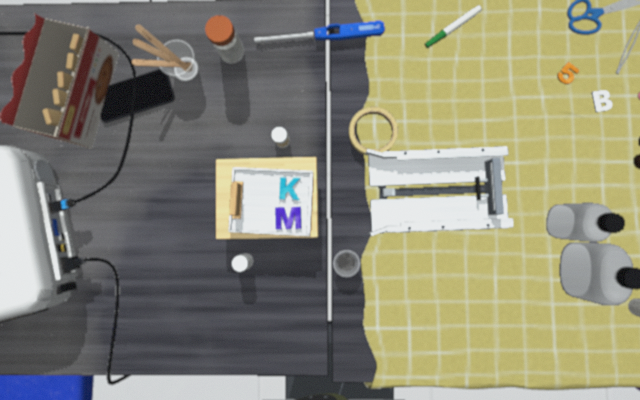

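View pics/side0.png

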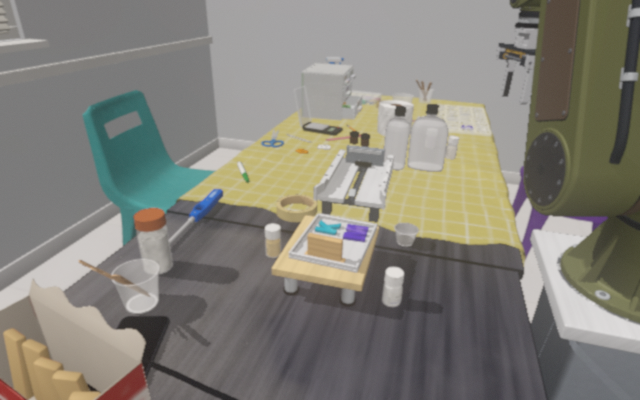

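The top view shows the stand at columns 216–317, rows 157–238, with the tray on it and the grip at about (236,198). The dock spans columns 369–512, its end block is at about (495,188), and the catch and bar lie along row 190. The bystanders are at (373,130), (346,263), (279,135) and (240,262). The side view confirms this layout.

```bash
cat > h.py <<'E'
import numpy as np,cv2
from station import ctrl
def ray(n,uv,z):
    m=ctrl.camera_model(n);R,_=cv2.Rodrigues(m["rvec"]);c=-R.T@m["tvec"]
    uv=np.atleast_2d(np.array(uv,float))
    d=np.c_[uv,np.ones(len(uv))]@np.linalg.inv(m["intrinsics"]).T@R
    return c+d*((z-c[2])/d[:,2])[:,None]
def proj(n,P):
    m=ctrl.camera_model(n);return cv2.projectPoints(np.atleast_2d(np.array(P,float)),m["rvec"],m["tvec"],m["intrinsics"],None)[0][:,0]
E
python3 - <<'E'
from h import *
im=cv2.imread("pics/top0.png")
c=cv2.resize(im[140:250,205:325],None,fx=5,fy=5,interpolation=cv2.INTER_CUBIC)
d=cv2.resize(im[140:245,360:520],None,fx=5,fy=5,interpolation=cv2.INTER_CUBIC)
cv2.imwrite("pics/standz.png",c);cv2.imwrite("pics/dockz.png",d)
hsv=cv2.cvtColor(im,cv2.COLOR_BGR2HSV)
for n,lo,hi in(("wood",(8,60,90),(30,255,255)),("M",(115,80,60),(150,255,255)),("K",(80,80,60),(100,255,255))):
    mk=np.zeros(im.shape[:2],np.uint8);mk[145:248,205:325]=cv2.inRange(hsv,np.array(lo),np.array(hi))[145:248,205:325]
    k,_=cv2.findContours(mk,cv2.RETR_EXTERNAL,cv2.CHAIN_APPROX_NONE)
    for q in sorted(k,key=cv2.contourArea)[-2:]:
        r=cv2.minAreaRect(q);b=cv2.boxPoints(r);print(n,cv2.contourArea(q),b.round(1).tolist())
        print(ray("top",b,.06 if n=="wood" else .072)[:,:2].round(4).tolist())
# interior grip: brown mask inside
print(hsv[198,226:245].tolist())
print(ray("top",[[373,130],[346,263],[279,135],[240,262]],.04).round(3).tolist())
E
```

```text
wood 0.0 [[283.0, 145.0], [283.0, 145.0], [283.0, 145.0], [283.0, 145.0]]
[[0.644, 0.1083], [0.644, 0.1083], [0.644, 0.1083], [0.644, 0.1083]]
wood 8067.5 [[213.6999969482422, 158.0], [316.8999938964844, 156.3000030517578], [318.20001220703125, 237.5], [215.10000610351562, 239.1999969482422]]
[[0.6205, 0.2396], [0.6218, 0.0445], [0.4703, 0.0427], [0.468, 0.2349]]
M 353.5 [[275.0, 207.0], [300.0, 207.0], [300.0, 228.0], [275.0, 228.0]]
[[0.5267, 0.1216], [0.5264, 0.0755], [0.488, 0.0756], [0.4882, 0.1215]]
K 235.5 [[279.0, 177.0], [298.0, 177.0], [298.0, 199.0], [279.0, 199.0]]
[[0.5821, 0.1143], [0.5818, 0.0791], [0.5411, 0.0792], [0.5414, 0.1142]]
[[24, 78, 230], [23, 75, 232], [24, 76, 231], [23, 80, 227], [22, 89, 221], [20, 95, 221], [19, 97, 223], [19, 99, 223], [19, 101, 223], [18, 103, 205], [17, 100, 156], [18, 103, 111], [19, 95, 94], [18, 101, 98], [18, 99, 124], [17, 70, 153], [16, 19, 173], [98, 5, 203], [100, 7, 229]]
[[0.675, -0.063, 0.04], [0.422, -0.009, 0.04], [0.667, 0.118, 0.04], [0.424, 0.192, 0.04]]
```

View pics/standz.png

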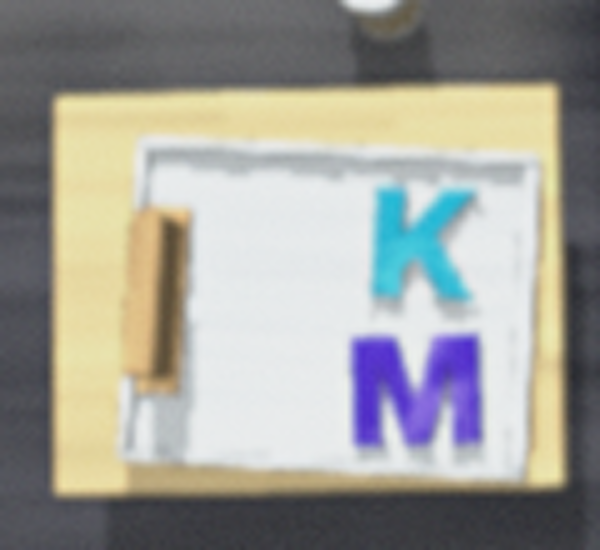

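View pics/dockz.png

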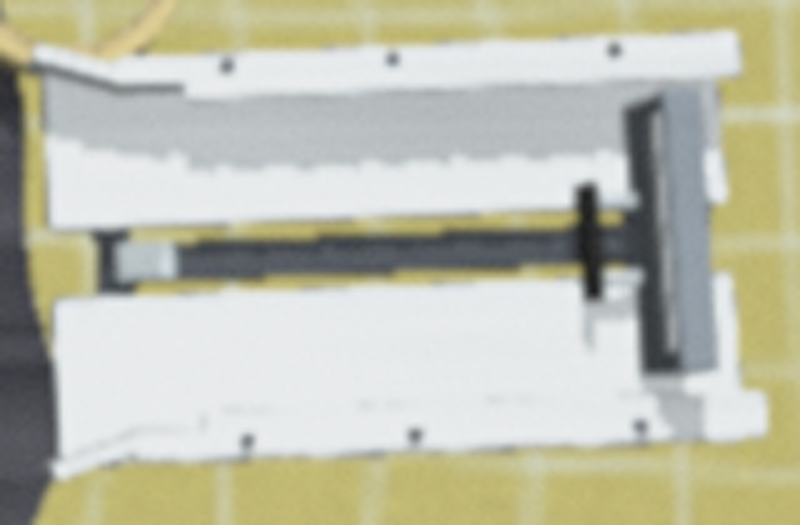

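Stand crop: the tray rim corners are at (143,140), (540,158), (522,478) and (122,460), and the grip's top face is about x 124–180, y 208–378. Dock crop: the lip bolts are at (227,66), (392,59), (615,50) and (247,441), (415,436), (640,428). The mouth edge is at x≈50–60, the catch at x 118–178, y≈262, and the buffer at (590,240).

```bash
python3 - <<'E'
from h import *
f=lambda p,o:(np.array(p,float)+.5)/5-.5+np.array(o)
S=lambda p,z:ray("top",f(p,(205,140)),z)[:,:2]
D=lambda p,z:ray("top",f(p,(360,140)),z)[:,:2]
t=S([(143,140),(540,158),(522,478),(122,460)],.072)
print("tray",t.round(4).tolist(),"c",t.mean(0),"L",np.linalg.norm(t[1]-t[0]),np.linalg.norm(t[2]-t[1]))
ax=(t[0]+t[3]-t[1]-t[2]);ax/=np.linalg.norm(ax);print("tray +y yaw-90 deg",np.degrees(np.arctan2(-ax[0],ax[1])),"tail grip",t.mean(0)+.062*ax)
lx=t[0]+t[1]-t[2]-t[3];print("x dir deg",np.degrees(np.arctan2(lx[1],lx[0])))
print("grip top",S([(137,208),(182,210),(158,378),(124,376)],.108).round(4).tolist())
st=S([(54,95),(558,85),(567,487),(54,496)],.06);print("stand",st.round(4).tolist(),st.mean(0))
u=D([(227,66),(392,59),(615,50)],.0805);l=D([(247,441),(415,436),(640,428)],.0805)
m=(u+l)/2;print("bolts",u.round(4).tolist(),l.round(4).tolist(),"mid",m.round(4).tolist())
d=m[0]-m[2];d/=np.linalg.norm(d);print("dock yaw",np.degrees(np.arctan2(-d[0],d[1])))
for nme,p,z in(("mouth floor",[(50,180),(57,380)],.0585),("flare tops",[(38,50),(60,470)],.0805),("ends",[(738,35),(768,435)],.0805),("lipstart",[(185,88),(203,420)],.0805),("catch",[(118,262),(178,262)],.0645),("buffer",[(590,240)],.07),("block",[(630,240)],.0585)):
    q=D(p,z);s=(q-m[0])@d;o=(q-m[0])@np.array([d[1],-d[0]]);print(nme,q.round(4).tolist(),"s",s.round(4),"o",o.round(4))
E
```

```text
tray [[0.6004, 0.1997], [0.5923, 0.0521], [0.4748, 0.0592], [0.4821, 0.2062]] c [0.53740163 0.12929153] L 0.14779887191627508 0.1177079586262932
tray +y yaw-90 deg -2.976010549632856 tail grip [0.54062054 0.19120792]
x dir deg -3.284701309864507
grip top [[0.5714, 0.1937], [0.5705, 0.1776], [0.5111, 0.1856], [0.5119, 0.1977]]
stand [[0.6194, 0.2364], [0.6213, 0.0458], [0.4712, 0.0432], [0.4688, 0.2342]] [0.54516631 0.13987225]
bolts [[0.6235, -0.1169], [0.6255, -0.1767], [0.628, -0.257]] [[0.4874, -0.1212], [0.4888, -0.1811], [0.4913, -0.261]] mid [[0.5554, -0.1191], [0.5572, -0.1789], [0.5596, -0.259]]
dock yaw 1.705980245789594
mouth floor [[0.5847, -0.0538], [0.5102, -0.0552]] s [0.0644 0.0651] o [ 0.0312 -0.0434]
flare tops [[0.6301, -0.0483], [0.4773, -0.054]] s [0.0685 0.0673] o [ 0.0768 -0.0762]
ends [[0.633, -0.3013], [0.4885, -0.3061]] s [-0.1845 -0.185 ] o [ 0.0721 -0.0724]
lipstart [[0.6156, -0.1015], [0.495, -0.1056]] s [0.0157 0.0152] o [ 0.0606 -0.06  ]
catch [[0.5534, -0.0779], [0.5532, -0.0999]] s [0.0412 0.0192] o [-0.0008 -0.0017]
buffer [[0.5597, -0.2489]] s [-0.13] o [0.0004]
block [[0.5606, -0.2672]] s [-0.1482] o [0.0007]
```

jog_arm:
  motion:
    - [0, 0, -0.02, 0, 0, 0.138, 0]
    - [0, 0, -0.02, 0, 0, 0.138, 0]
    - [0, 0, -0.02, 0, 0, 0.138, 0]
    - [0.01, -0.04, 0, 0, 0, 0, 0]
    - [0.01, -0.04, 0, 0, 0, 0, 0]
  squeeze: 55

```text
time_s: 0.6
ee_pos: [0.2187, -0.4347, 0.2651]
eef_rot: [-3.141, 0.0, -0.054]
force: [0.8, -1.3, -0.3]
grip_width: 0.0573
grip_force: 0.0
```

jog_arm:
  motion:
    - [0.01, -0.04, 0, 0, 0, 0, 0]
    - [0.01, -0.04, 0, 0, 0, 0, 0]
    - [0.01, -0.04, 0, 0, 0, 0, 0]
    - [0.01, -0.04, 0, 0, 0, 0, 0]
    - [0.01, -0.04, 0, 0, 0, 0, 0]

```text
time_s: 1.1
ee_pos: [0.2792, -0.2368, 0.2653]
eef_rot: [-3.141, 0.0, -0.053]
force: [0.6, 0.1, -0.1]
grip_width: 0.0468
grip_force: 0.0
```

jog_arm:
  motion:
    - [0.01, -0.04, 0, 0, 0, 0, 0]
    - [0.01, -0.04, 0, 0, 0, 0, 0]
    - [0.01, -0.04, 0, 0, 0, 0, 0]
    - [0.026, -0.04, 0, 0, 0, 0, 0]
    - [0.026, -0.04, 0, 0, 0, 0, 0]

```text
time_s: 1.6
ee_pos: [0.372, -0.0411, 0.2657]
eef_rot: [3.141, -0.001, -0.052]
force: [1.0, -1.2, -0.0]
grip_width: 0.0471
grip_force: 0.0
```

jog_arm:
  motion:
    - [0.026, -0.04, 0, 0, 0, 0, 0]
    - [0.026, -0.04, 0, 0, 0, 0, 0]
    - [0.026, -0.04, 0, 0, 0, 0, 0]
    - [0.026, -0.03, 0, 0, 0, 0, 0]
    - [0, 0, 0, 0, 0, 0, 0]

```text
time_s: 2.1
ee_pos: [0.4846, 0.1042, 0.2641]
eef_rot: [3.142, 0.002, -0.049]
force: [0.2, -0.2, 0.4]
grip_width: 0.0469
grip_force: 0.0
```

jog_arm:
  motion:
    - [0.026, -0.044, 0, 0, 0, 0, 0]
    - [0.026, -0.0445, 0.02, 0, 0, 0, 0]
    - [0, 0, 0.04, 0, 0, 0, 0]
    - [0, 0, 0.04, 0, 0, 0, 0]
    - [0, 0, 0.03, 0, 0, 0, 0]

```text
time_s: 2.6
ee_pos: [0.5353, 0.1814, 0.1347]
eef_rot: [3.141, 0.002, -0.052]
force: [0.3, -0.5, -0.3]
grip_width: 0.0469
grip_force: 0.0
```

```bash
python3 - <<'E'
from h import *
a=ctrl.camera("top")[:,:,::-1][130:250,195:335];b=ctrl.camera("side")[:,:,::-1][180:310,240:440]
a=cv2.resize(a,(560,480)[:2],interpolation=cv2.INTER_CUBIC)
cv2.imwrite("pics/ap.png",cv2.resize(b,(800,520),interpolation=cv2.INTER_CUBIC))
o=ctrl.get_obs();print(o["ee_pos"],o["eef_rot"])
E
```

```text
[0.53433737 0.18100549 0.13359051] [ 3.13932419  0.00680684 -0.05250084]
```

View pics/ap.png

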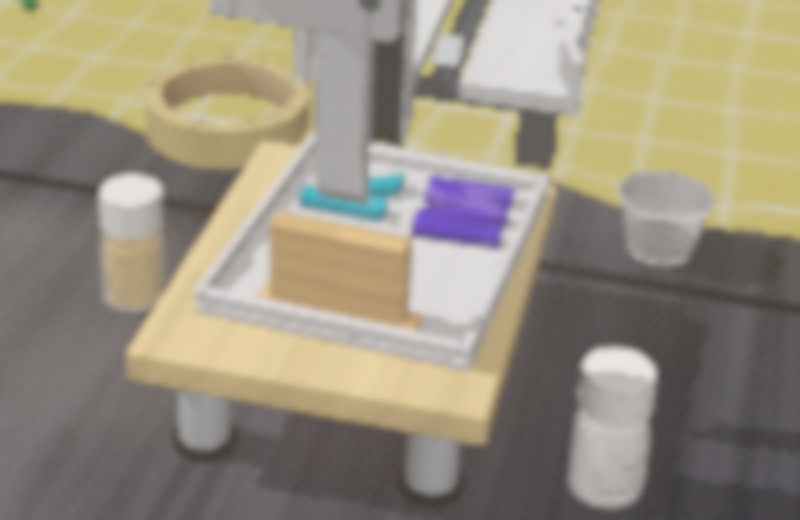

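The picture shows the fingers above the tray, with the grip's tail-side top edge running from (272,218) to (411,240) in the crop. The letters and bystanders are untouched.

```bash
python3 - <<'E'
from h import *
f=lambda p:(np.array(p,float)+.5)/4-.5+np.array((240,180))
print(ray("side",f([(272,219),(410,240)]),.108).round(4), ray("side",f([(198,294),(470,357),(550,178)]),.072).round(4))
o=ctrl.get_obs();print(o["ee_pos"],o["eef_rot"],o["joint_vel"].round(3))
E
```

```text
[[0.568  0.1929 0.108 ]
 [0.5103 0.1912 0.108 ]] [[0.5968 0.2034 0.072 ]
 [0.479  0.2125 0.072 ]
 [0.4712 0.0594 0.072 ]]
[0.53433737 0.18100549 0.13359051] [ 3.13932419  0.00680684 -0.05250084] [-0.    -0.06  -0.088  0.002  0.074  0.003]
```

jog_arm:
  motion:
    - [0.005, -0.008, 0.02, 0, 0, 0, 0]
    - [0, 0, 0.02, 0, 0, 0, 0]
    - [0, 0, 0.015, 0, 0, 0, 0]
    - [0, 0, 0, 0, 0, 0, 0]
    - [0, 0, 0, 0, 0, 0, 0]

```text
time_s: 3.2
ee_pos: [0.5423, 0.1897, 0.0836]
eef_rot: [-3.141, -0.001, -0.052]
force: [-0.2, 0.3, 0.4]
grip_width: 0.0466
grip_force: 0.0
```

jog_arm:
  motion:
    - [0, 0, 0.006, 0, 0, 0, 0]
    - [0, 0, 0.0055, 0, 0, 0, 0]
    - [0, 0, 0, 0, 0, 0, 0]
    - [0, 0, 0, 0, 0, 0, -1]
    - [0, 0, 0, 0, 0, 0, -1]
  squeeze: 10

```text
time_s: 3.7
ee_pos: [0.5419, 0.1898, 0.0711]
eef_rot: [-3.142, -0.0, -0.052]
force: [-0.2, -0.6, 0.3]
grip_width: 0.0346
grip_force: 0.0
```

jog_arm:
  motion:
    - [0, 0, 0, 0, 0, 0, -1]
    - [0, 0, 0, 0, 0, 0, -1]
    - [0, 0, 0, 0, 0, 0, -1]
    - [0, 0, 0, 0, 0, 0, -1]

```text
time_s: 4.1
ee_pos: [0.5419, 0.1899, 0.0711]
eef_rot: [-3.141, -0.0, -0.052]
force: [0.1, 1.8, 2.3]
grip_width: 0.019
grip_force: 10.0
```

jog_arm:
  motion:
    - [0, 0, 0, 0, 0, 0, -1]
    - [0, 0, 0, 0, 0, 0, -1]
    - [0, 0, 0, 0, 0, 0, -1]
    - [0, 0, 0, 0, 0, 0, -1]
  squeeze: 55

```text
time_s: 4.5
ee_pos: [0.5424, 0.1892, 0.0717]
eef_rot: [3.141, -0.001, -0.052]
force: [-0.5, -4.1, 7.7]
grip_width: 0.0114
grip_force: 55.5
```

jog_arm:
  motion:
    - [0.0005, 0.003, 0, 0, 0, -0.008, -1]
    - [0.001, 0.006, 0, 0, 0, -0.012, -1]
    - [0.001, 0.008, 0, 0, 0, -0.012, -1]
    - [0.001, 0.006, 0, 0, 0, -0.01, -1]
    - [0.0005, 0.003, 0, 0, 0, -0.004, -1]

```text
time_s: 5.0
ee_pos: [0.5454, 0.1639, 0.0717]
eef_rot: [-3.141, -0.001, -0.006]
force: [-1.3, 6.4, 7.2]
grip_width: 0.0114
grip_force: 55.6
```

```bash
python3 - <<'E'
from station import ctrl
o=ctrl.get_obs();print({k:o[k].round(4) for k in("ee_pos","eef_rot","force","moment")})
E
```

```text
{'ee_pos': array([0.5454, 0.1639, 0.0717]), 'eef_rot': array([-3.1406e+00, -1.2000e-03, -5.9000e-03]), 'force': array([-1.2582,  6.407 ,  7.2147]), 'moment': array([ 0.7188,  0.3293, -0.1371])}
```

jog_arm:
  motion:
    - [0.0005, 0.003, -0.0005, 0, 0, -0.006, -1]
    - [0.001, 0.006, -0.0005, 0, 0, -0.01, -1]
    - [0.001, 0.008, 0, 0, 0, -0.01, -1]
    - [0.001, 0.006, 0, 0, 0, -0.008, -1]
    - [0.001, 0.003, 0, 0, 0, -0.002, -1]

```text
time_s: 5.5
ee_pos: [0.5498, 0.1369, 0.0718]
eef_rot: [3.142, 0.0, 0.03]
force: [-0.2, 2.5, 0.9]
grip_width: 0.0116
grip_force: 55.4
```

jog_arm:
  motion:
    - [0, 0, 0, 0, 0, 0, -1]
    - [0, 0, -0.0003, 0, 0, 0, -1]
    - [0, 0, 0, 0, 0, 0, -1]

```text
time_s: 5.8
ee_pos: [0.5496, 0.1377, 0.0719]
eef_rot: [3.141, 0.001, 0.03]
force: [-0.6, -1.0, -2.7]
grip_width: 0.0117
grip_force: 55.3
```

```bash
python3 - <<'E'
from h import *
o=ctrl.get_obs();print({k:o[k].round(4) for k in("ee_pos","eef_rot","force","moment")})
a=ctrl.camera("side")[:,:,::-1][180:310,260:420];t=ctrl.camera("top")[:,:,::-1][130:250,210:390]
cv2.imwrite("pics/s1.png",np.vstack([cv2.resize(a,(720,300)),cv2.resize(t[20:],(720,300))]) if 0 else cv2.resize(t,(800,533),interpolation=cv2.INTER_CUBIC))
cv2.imwrite("pics/s1side.png",cv2.resize(a,(720,585),interpolation=cv2.INTER_CUBIC))
E
```

```text
{'ee_pos': array([0.5496, 0.1377, 0.0719]), 'eef_rot': array([3.1415e+00, 6.0000e-04, 2.9700e-02]), 'force': array([-0.6186, -1.0082, -2.7469]), 'moment': array([ 0.0141, -0.0986, -0.0146])}
```

View pics/s1.png

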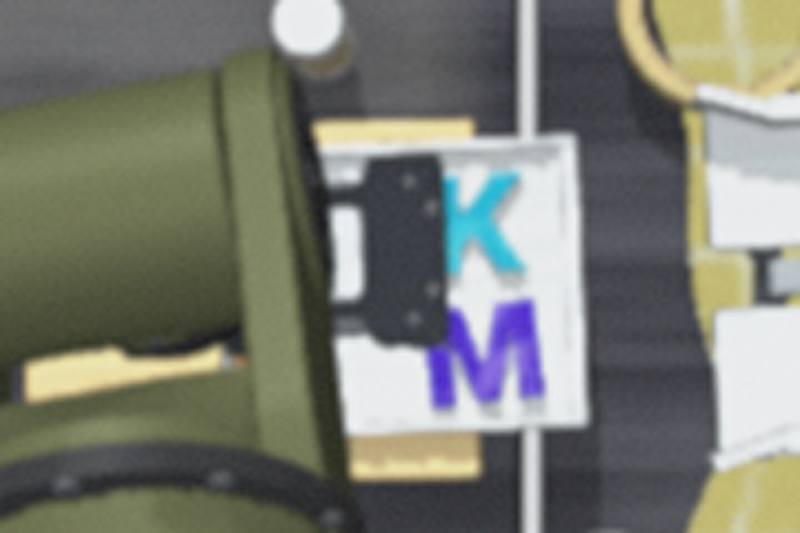

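The tray nose overhangs the gap, with front rim corners at crop (577,135) and (588,425). Both letters are on the tray. I'll work out its alignment with the dock.

```bash
python3 - <<'E'
from h import *
f=lambda p:(np.array(p,float)+.5)*np.array([180/800,120/533])-.5+np.array((210,130))
q=ray("top",f([(577,135),(588,425),(330,150),(350,432)]),.072)[:,:2];print(q.round(4).tolist())
d=np.array([-.0298,.99956]);n=np.array([d[1],-d[0]]);m=np.array([.5554,-.1191])
print("offset of corners",(q-m)@n, "tcp",(np.array([.5496,.1377])-m)@n)
e=q[0]-q[1];print("front yaw",np.arctan2(e[1],e[0]), [np.arctan2(-(q[i+2]-q[i])[0],(q[i+2]-q[i])[1]) for i in(0,1)])
E
```

```text
[[0.6127, 0.0024], [0.4925, -0.001], [0.6074, 0.1053], [0.4902, 0.0969]]
offset of corners [ 0.0608798  -0.05934069  0.05864128 -0.05877571] tcp 0.0018551919999999721
front yaw 0.028440929554842943 [np.float64(0.05152969778181112), np.float64(0.024035883383805034)]
```

View pics/s1side.png

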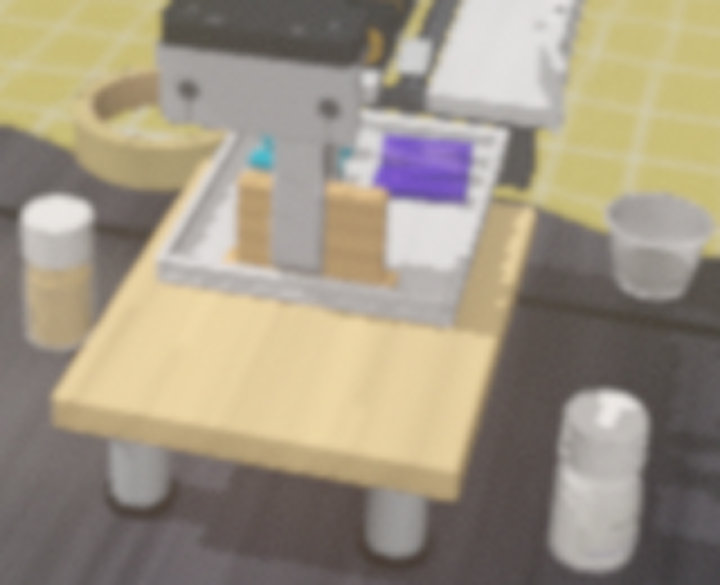

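The tray is centred to within 1 mm and its yaw matches the dock. In the side view the tray is level on the stand, with the fingers centred on the grip and the bystanders undisturbed. I'll slide straight on.

jog_arm:
  motion:
    - [-0.0005, 0.004, 0, 0, 0, 0, -1]
    - [0, 0.008, 0, 0, 0, 0, -1]
    - [0, 0.01, 0, 0, 0, 0, -1]
    - [0, 0.01, 0, 0, 0, 0, -1]
    - [0, 0.006, 0, 0, 0, 0, -1]

```text
time_s: 6.4
ee_pos: [0.5504, 0.0984, 0.0721]
eef_rot: [3.142, 0.0, 0.029]
force: [-1.0, -0.5, -4.4]
grip_width: 0.0121
grip_force: 55.3
```

jog_arm:
  motion:
    - [0, 0.004, 0, 0, 0, 0, -1]
    - [0, 0, 0, 0, 0, 0, -1]
    - [0, 0, 0, 0, 0, 0, -1]

```text
time_s: 6.7
ee_pos: [0.5506, 0.0958, 0.0722]
eef_rot: [-3.141, -0.0, 0.03]
force: [0.4, 0.7, -3.1]
grip_width: 0.0119
grip_force: 55.3
```

```bash
python3 - <<'E'
from h import *
o=ctrl.get_obs();print({k:o[k].round(4) for k in("ee_pos","eef_rot","force","moment")})
a=ctrl.camera("side")[:,:,::-1][150:260,280:420];t=ctrl.camera("top")[:,:,::-1][130:250,270:430]
cv2.imwrite("pics/s2.png",np.hstack([cv2.resize(a,(400,314)),cv2.resize(t,(400,300))[:300]][:1]+[cv2.resize(t,(400,314),interpolation=cv2.INTER_CUBIC)]))
E
```

```text
{'ee_pos': array([0.5506, 0.0958, 0.0722]), 'eef_rot': array([-3.1415e+00, -1.0000e-04,  2.9700e-02]), 'force': array([ 0.4259,  0.6788, -3.0658]), 'moment': array([ 0.2924, -0.0145,  0.0007])}
```

View pics/s2.png

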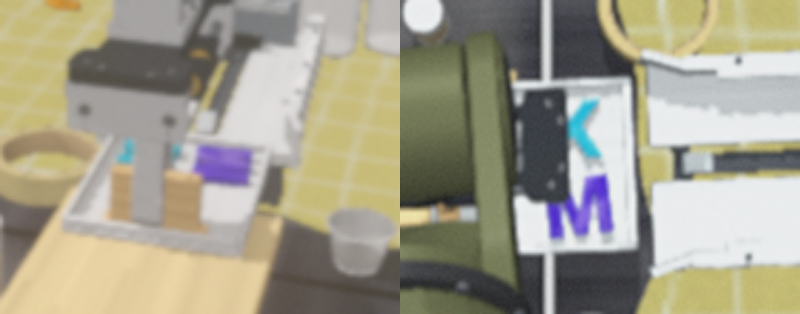

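The tray spans most of the gap and is level. Its nose is about 13 mm short of the mouth and aligned between the rails. I'll enter slowly.

jog_arm:
  motion:
    - [0, 0.003, 0, 0, 0, 0, -1]
    - [0, 0.004, 0, 0, 0, 0, -1]
    - [0, 0.004, 0, 0, 0, 0, -1]
    - [0, 0.002, 0, 0, 0, 0, -1]
    - [0, 0.002, 0, 0, 0, 0, -1]

```text
time_s: 7.3
ee_pos: [0.551, 0.0804, 0.0722]
eef_rot: [3.142, 0.0, 0.03]
force: [0.8, 0.5, -3.4]
grip_width: 0.0115
grip_force: 55.3
```

jog_arm:
  motion:
    - [0, 0.002, 0, 0, 0, 0, -1]
    - [0, 0.002, 0, 0, 0, 0, -1]
    - [0, 0.002, 0, 0, 0, 0, -1]
    - [0, 0.002, 0, 0, 0, 0, -1]

```text
time_s: 7.7
ee_pos: [0.5512, 0.0726, 0.0722]
eef_rot: [3.142, 0.0, 0.03]
force: [-0.3, 0.0, -4.2]
grip_width: 0.0118
grip_force: 55.3
```

jog_arm:
  motion:
    - [0, 0.003, 0, 0, 0, 0, -1]
    - [0, 0.004, 0, 0, 0, 0, -1]
    - [0, 0.004, 0, 0, 0, 0, -1]
    - [0, 0.004, 0, 0, 0, 0, -1]
    - [0, 0.003, 0, 0, 0, 0, -1]

```text
time_s: 8.2
ee_pos: [0.5517, 0.0543, 0.0722]
eef_rot: [3.142, 0.0, 0.03]
force: [-0.6, 0.4, -3.9]
grip_width: 0.0113
grip_force: 55.3
```

jog_arm:
  motion:
    - [0, 0.003, 0, 0, 0, 0, -1]
    - [0, 0.004, 0, 0, 0, 0, -1]
    - [0, 0.004, 0, 0, 0, 0, -1]
    - [0, 0.004, 0, 0, 0, 0, -1]
    - [0, 0.003, 0, 0, 0, 0, -1]

```text
time_s: 8.7
ee_pos: [0.5523, 0.0363, 0.0722]
eef_rot: [3.141, -0.0, 0.03]
force: [0.1, 0.9, -3.3]
grip_width: 0.0115
grip_force: 55.3
```

jog_arm:
  motion:
    - [0, 0.003, 0, 0, 0, 0, -1]
    - [0, 0.004, 0, 0, 0, 0, -1]
    - [0, 0.004, 0, 0, 0, 0, -1]
    - [0, 0.004, 0, 0, 0, 0, -1]
    - [0, 0.003, 0, 0, 0, 0, -1]

```text
time_s: 9.2
ee_pos: [0.5528, 0.0183, 0.0721]
eef_rot: [-3.142, 0.0, 0.03]
force: [-0.4, 0.7, -3.4]
grip_width: 0.0115
grip_force: 55.3
```

jog_arm:
  motion:
    - [0, 0.004, 0.0002, 0, 0, 0, -1]
    - [0, 0.005, 0.0003, 0, 0, 0, -1]
    - [0, 0.006, 0.0003, 0, 0, 0, -1]
    - [0, 0.006, 0.0002, 0, 0, 0, -1]
    - [0, 0.004, 0, 0, 0, 0, -1]

```text
time_s: 9.7
ee_pos: [0.5536, -0.0069, 0.0711]
eef_rot: [3.142, 0.0, 0.029]
force: [0.8, 0.5, -2.9]
grip_width: 0.0116
grip_force: 55.3
```

jog_arm:
  motion:
    - [0, 0.004, 0, 0, 0, 0, -1]
    - [0, 0.005, 0.0002, 0, 0, 0, -1]
    - [0, 0.006, 0.0002, 0, 0, 0, -1]
    - [0, 0.006, 0, 0, 0, 0, -1]
    - [0, 0.004, 0, 0, 0, 0, -1]

```text
time_s: 10.2
ee_pos: [0.5543, -0.0319, 0.0708]
eef_rot: [3.142, 0.0, 0.029]
force: [0.8, 0.7, -3.0]
grip_width: 0.0116
grip_force: 55.3
```

```bash
python3 - <<'E'
from h import *
o=ctrl.get_obs();print({k:o[k].round(4) for k in("ee_pos","eef_rot","force","moment")})
a=ctrl.camera("side")[:,:,::-1][130:240,290:420];t=ctrl.camera("top")[:,:,::-1][135:245,330:530]
cv2.imwrite("pics/s3.png",np.hstack([cv2.resize(a,(378,320),interpolation=cv2.INTER_CUBIC),cv2.resize(t,(420,320),interpolation=cv2.INTER_CUBIC)]))
E
```

```text
{'ee_pos': array([ 0.5543, -0.0319,  0.0708]), 'eef_rot': array([3.1416, 0.    , 0.0295]), 'force': array([ 0.8285,  0.6504, -3.0425]), 'moment': array([ 0.2854, -0.0523,  0.027 ])}
```

View pics/s3.png

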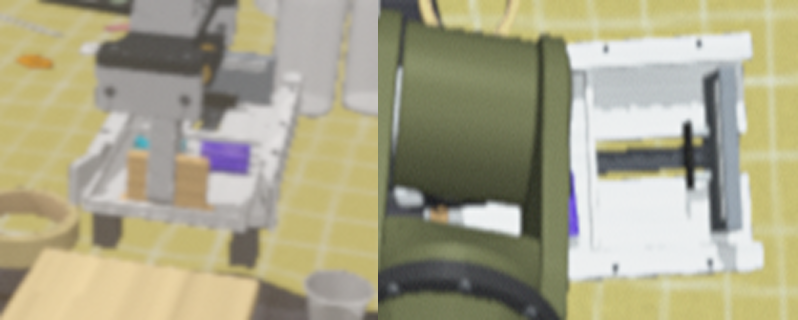

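The tray is inside the dock between the rails, its front edge at crop column ~592 and the buffer at ~688. Both letters are aboard. I'll go on to just short of the buffer.

jog_arm:
  motion:
    - [0, 0.004, 0.0002, 0, 0, 0, -1]
    - [0, 0.006, 0.0002, 0, 0, 0, -1]
    - [0, 0.006, 0, 0, 0, 0, -1]
    - [0, 0.006, 0, 0, 0, 0, -1]
    - [0, 0.004, 0, 0, 0, 0, -1]

```text
time_s: 10.8
ee_pos: [0.5551, -0.0579, 0.0704]
eef_rot: [3.142, -0.0, 0.03]
force: [0.2, 0.5, -1.4]
grip_width: 0.0119
grip_force: 55.3
```

jog_arm:
  motion:
    - [0, 0.004, 0, 0, 0, 0, -1]
    - [0, 0.006, 0, 0, 0, 0, -1]
    - [0, 0.006, 0, 0, 0, 0, -1]
    - [0, 0.006, 0, 0, 0, 0, -1]
    - [0, 0.003, 0, 0, 0, 0, -1]

```text
time_s: 11.3
ee_pos: [0.5559, -0.0829, 0.0704]
eef_rot: [3.142, -0.0, 0.029]
force: [-0.9, 1.4, -1.2]
grip_width: 0.0117
grip_force: 55.4
```

jog_arm:
  motion:
    - [0, 0.003, 0, 0, 0, 0, -1]
    - [0, 0.003, 0, 0, 0, 0, -1]
    - [0, 0.003, 0, 0, 0, 0, -1]
    - [0, 0.002, 0, 0, 0, 0, -1]
    - [0, 0, 0, 0, 0, 0, -1]

```text
time_s: 11.8
ee_pos: [0.5562, -0.0936, 0.0704]
eef_rot: [3.141, -0.0, 0.03]
force: [0.4, -0.4, -1.6]
grip_width: 0.0119
grip_force: 55.4
```

jog_arm:
  motion:
    - [0, 0.0015, 0, 0, 0, 0, -1]
    - [0, 0.0015, 0, 0, 0, 0, -1]
    - [0, 0.0015, 0, 0, 0, 0, -1]
    - [0, 0.0015, 0, 0, 0, 0, -1]
    - [0, 0.0015, 0, 0, 0, 0, -1]

```text
time_s: 12.3
ee_pos: [0.5564, -0.1008, 0.0704]
eef_rot: [-3.142, -0.0, 0.03]
force: [0.3, 2.4, -1.4]
grip_width: 0.0117
grip_force: 55.4
```

jog_arm:
  motion:
    - [0, 0.001, 0, 0, 0, 0, -1]
    - [0, 0.001, 0, 0, 0, 0, -1]
    - [0, 0.001, 0, 0, 0, 0, -1]
    - [0, 0, 0, 0, 0, 0, -1]

```text
time_s: 12.7
ee_pos: [0.5565, -0.1039, 0.0704]
eef_rot: [3.141, -0.0, 0.03]
force: [-0.1, -0.2, -0.8]
grip_width: 0.0113
grip_force: 55.4
```

jog_arm:
  motion:
    - [0, 0.001, 0, 0, 0, 0, -1]
    - [0, 0.001, 0, 0, 0, 0, -1]
    - [0, 0.001, 0, 0, 0, 0, -1]
    - [0, 0, 0, 0, 0, 0, -1]

```text
time_s: 13.1
ee_pos: [0.5566, -0.1069, 0.0704]
eef_rot: [3.141, -0.0, 0.03]
force: [0.2, 0.7, -0.7]
grip_width: 0.0118
grip_force: 55.4
```

jog_arm:
  motion:
    - [0, 0.001, 0, 0, 0, 0, -1]
    - [0, 0.001, 0, 0, 0, 0, -1]
    - [0, 0, 0, 0, 0, 0, -1]

```text
time_s: 13.4
ee_pos: [0.5566, -0.1089, 0.0704]
eef_rot: [3.141, -0.0, 0.03]
force: [-0.2, 0.3, -0.2]
grip_width: 0.0117
grip_force: 55.4
```

```bash
python3 - <<'E'
from h import *
for i in range(3):
    o=ctrl.get_obs();print(o["ee_pos"].round(4),o["force"].round(2),o["moment"].round(3));ctrl.camera("top")
a=ctrl.camera("top")[135:245,360:520,::-1];cv2.imwrite("pics/s4.png",cv2.resize(a,(800,550),interpolation=cv2.INTER_CUBIC))
E
```

```text
[ 0.5566 -0.1089  0.0704] [-0.22  0.28 -0.23] [ 0.198 -0.147  0.087]
[ 0.5566 -0.1089  0.0704] [-0.11  0.54 -0.87] [ 0.134 -0.175  0.08 ]
[ 0.5566 -0.1089  0.0703] [ 0.28 -0.13 -1.59] [ 0.031 -0.182  0.022]
```

View pics/s4.png

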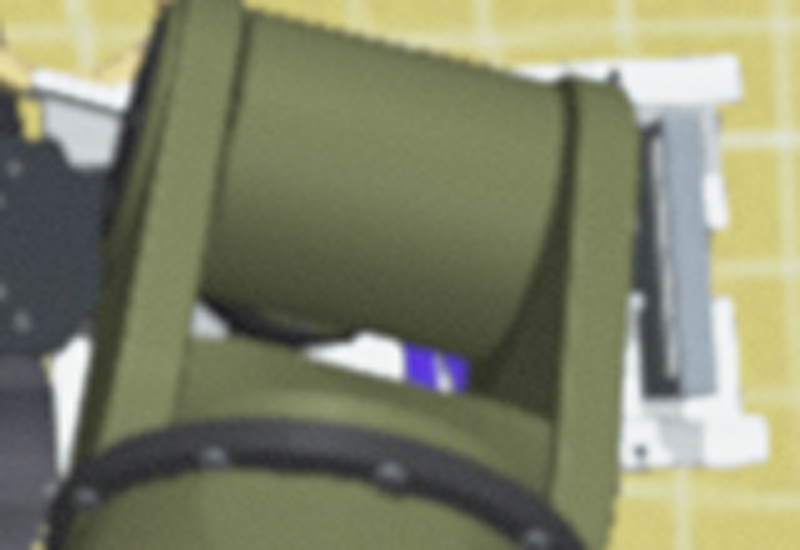

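The arm hides the front of the tray, and the end block at crop (690,250) is still clear of it. I'll carry on by feel.

jog_arm:
  motion:
    - [0, 0.0005, 0, 0, 0, 0, -1]
    - [0, 0.0005, 0, 0, 0, 0, -1]
    - [0, 0, 0, 0, 0, 0, -1]

```text
time_s: 13.9
ee_pos: [0.5566, -0.1097, 0.0704]
eef_rot: [-3.141, -0.0, 0.03]
force: [-0.1, 1.0, -0.3]
grip_width: 0.0115
grip_force: 55.4
```

jog_arm:
  motion:
    - [0, 0.0005, 0, 0, 0, 0, -1]
    - [0, 0.0005, 0, 0, 0, 0, -1]
    - [0, 0, 0, 0, 0, 0, -1]

```text
time_s: 14.2
ee_pos: [0.5566, -0.1105, 0.0704]
eef_rot: [-3.141, 0.0, 0.03]
force: [-0.1, 3.8, 0.7]
grip_width: 0.0117
grip_force: 55.4
```

jog_arm:
  motion:
    - [0, 0.0005, 0, 0, 0, 0, -1]
    - [0, 0.0005, 0, 0, 0, 0, -1]
    - [0, 0, 0, 0, 0, 0, -1]

```text
time_s: 14.5
ee_pos: [0.5567, -0.1115, 0.0704]
eef_rot: [-3.141, 0.0, 0.03]
force: [-1.2, 4.6, 0.4]
grip_width: 0.0117
grip_force: 55.4
```

Buffer felt at y ≈ -0.110 (3.8 then 4.6 N), so home should be near -0.112.

jog_arm:
  motion:
    - [0, 0.0005, 0, 0, 0, 0, -1]
    - [0, 0.0005, 0, 0, 0, 0, -1]
    - [0, 0, 0, 0, 0, 0, -1]

```text
time_s: 14.8
ee_pos: [0.5567, -0.1123, 0.0703]
eef_rot: [-3.141, 0.0, 0.03]
force: [-1.1, 6.2, 0.2]
grip_width: 0.0115
grip_force: 55.4
```

```bash
python3 - <<'E'
from h import *
F=[]
for i in range(5):
    a=ctrl.camera("side");o=ctrl.get_obs();F.append(o["force"])
print(o["ee_pos"].round(4),np.mean(F,0).round(2))
# project expected catch & tail
print(proj("side",[[.5552,-.098,.0645],[.5552,-.078,.0645],[.5552,-.099,.0705]]).round(1))
cv2.imwrite("pics/s5.png",cv2.resize(a[140:220,310:410,::-1],(750,600),interpolation=cv2.INTER_CUBIC))
E
```

```text
[ 0.5567 -0.1123  0.0703] [-0.5   6.55  0.84]
[[351.1 188.6]
 [349.2 192.1]
 [351.3 186. ]]
```

View pics/s5.png

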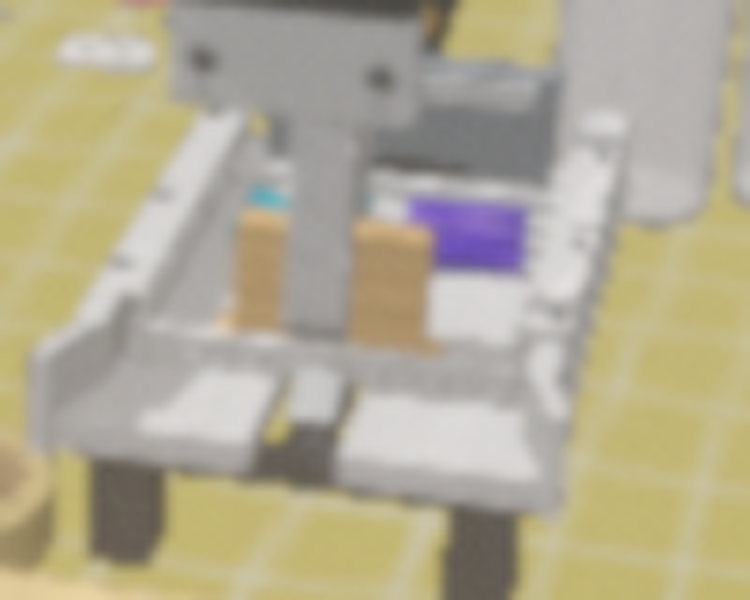

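The side crop shows the catch at about (318,390), just behind the tail rim, and both letters on the tray. I can't yet tell if the catch is up, so I'll step on and watch that patch for a change.

jog_arm:
  motion:
    - [0, 0.0005, 0, 0, 0, 0, -1]
    - [0, 0, 0, 0, 0, 0, -1]

```text
time_s: 15.25
ee_pos: [0.5567, -0.1127, 0.0703]
eef_rot: [-3.141, 0.0, 0.03]
force: [-1.1, 7.1, 1.4]
grip_width: 0.0116
grip_force: 55.4
```

```bash
cat > w.py <<'E'
from h import *
import os
F=[];A=[]
for i in range(3):
    A.append(ctrl.camera("side").astype(float));o=ctrl.get_obs();F.append(o["force"])
a=np.mean(A,0)
print(o["ee_pos"].round(4),np.mean(F,0).round(2))
print(a[184:204,352].mean(1).round().tolist())
if os.path.exists("last.npy"):
    d=np.abs(a-np.load("last.npy")).mean(2);print("catch diff",d[186:200,347:358].mean().round(2),"max",d[186:200,347:358].max(),"floor diff",d[192:202,360:375].mean().round(2))
np.save("last.npy",a)
E
python3 w.py
```

```text
[ 0.5567 -0.1127  0.0703] [-0.81  7.63  1.08]
[134.0, 151.0, 170.0, 173.0, 179.0, 191.0, 199.0, 200.0, 200.0, 200.0, 198.0, 184.0, 148.0, 116.0, 105.0, 106.0, 101.0, 101.0, 98.0, 95.0]
```

jog_arm:
  motion:
    - [0, 0.0005, 0, 0, 0, 0, -1]
    - [0, 0, 0, 0, 0, 0, -1]

```text
time_s: 15.6
ee_pos: [0.5567, -0.1131, 0.0704]
eef_rot: [-3.141, 0.0, 0.03]
force: [-1.0, 8.5, 1.4]
grip_width: 0.0115
grip_force: 55.4
```

```bash
python3 w.py
```

```text
[ 0.5567 -0.1131  0.0703] [-0.68  8.2   1.05]
[135.0, 151.0, 168.0, 170.0, 178.0, 192.0, 199.0, 200.0, 200.0, 200.0, 198.0, 186.0, 148.0, 115.0, 107.0, 106.0, 102.0, 101.0, 98.0, 95.0]
catch diff 1.14 max 7.666666666666676 floor diff 0.72
```

```bash
python3 - <<'E'
from h import *
a=cv2.imread("pics/side0.png").astype(float).mean(2);b=np.load("last.npy").mean(2)
for c in(350,352,354): print(c,a[182:204,c].round().astype(int).tolist(),b[182:204,c].round().astype(int).tolist())
for r in(190,192,194): print(r,a[r,342:364].round().astype(int).tolist(),b[r,342:364].round().astype(int).tolist())
d=.066; ax=lambda s,z:[.5554-.0298*(s),-.1191+s,z]
print("catch high end top up/down, low end",proj("side",[ax(.0192,.0645),ax(.0192,.0585),ax(.0412,.0585)]).round(1).tolist())
E
```

```text
350 [192, 179, 164, 158, 158, 161, 172, 185, 195, 197, 199, 200, 200, 185, 139, 105, 101, 101, 97, 93, 92, 92] [151, 137, 139, 158, 169, 169, 175, 189, 197, 198, 199, 200, 199, 186, 140, 106, 101, 101, 96, 95, 93, 92]
352 [153, 153, 155, 158, 157, 152, 165, 189, 198, 199, 199, 200, 198, 184, 146, 115, 106, 105, 101, 101, 99, 94] [155, 143, 135, 151, 168, 170, 178, 192, 199, 200, 200, 200, 198, 186, 148, 115, 107, 106, 102, 101, 98, 95]
354 [140, 130, 116, 110, 107, 110, 133, 170, 188, 188, 185, 182, 175, 162, 134, 119, 117, 126, 132, 131, 127, 123] [154, 144, 134, 150, 169, 170, 169, 177, 190, 189, 186, 182, 174, 162, 134, 118, 117, 126, 134, 131, 129, 124]
190 [214, 215, 216, 213, 200, 174, 164, 182, 195, 199, 198, 196, 188, 164, 128, 124, 159, 194, 209, 213, 214, 215] [209, 210, 210, 206, 190, 166, 166, 185, 197, 199, 199, 196, 190, 172, 153, 154, 160, 164, 170, 173, 171, 168]
192 [215, 216, 213, 200, 171, 153, 167, 189, 199, 200, 199, 197, 185, 156, 133, 156, 192, 208, 212, 213, 214, 215] [215, 215, 213, 200, 172, 153, 168, 189, 199, 201, 200, 197, 186, 155, 128, 152, 178, 187, 189, 190, 187, 187]
194 [214, 213, 201, 175, 156, 165, 183, 194, 200, 199, 198, 194, 175, 142, 140, 175, 200, 211, 213, 214, 214, 214] [215, 213, 201, 175, 156, 165, 183, 195, 199, 199, 198, 194, 174, 139, 138, 175, 201, 210, 213, 214, 214, 214]
catch high end top up/down, low end [[351.4, 188.2], [351.3, 190.6], [349.5, 194.6]]
```

jog_arm:
  motion:
    - [0, 0.0005, 0, 0, 0, 0, -1]
    - [0, 0, 0, 0, 0, 0, -1]

```text
time_s: 15.95
ee_pos: [0.5568, -0.1136, 0.0704]
eef_rot: [-3.141, 0.0, 0.03]
force: [-1.2, 8.5, 1.1]
grip_width: 0.0117
grip_force: 55.4
```

```bash
python3 w.py
```

```text
[ 0.5568 -0.1135  0.0703] [-0.61  8.64  0.88]
[135.0, 153.0, 167.0, 168.0, 176.0, 192.0, 199.0, 200.0, 200.0, 199.0, 198.0, 185.0, 148.0, 115.0, 106.0, 106.0, 102.0, 102.0, 98.0, 95.0]
catch diff 1.09 max 10.444444444444457 floor diff 0.63
```

The catch patch now matches its initial, fully up state pixel for pixel (a 6 mm drop would shift it about 2.4 px). So the tray is home. I'll ease back onto the catch to confirm it holds.

jog_arm:
  motion:
    - [0, -0.0005, 0, 0, 0, 0, -1]
    - [0, -0.0005, 0, 0, 0, 0, -1]
    - [0, -0.0004, 0, 0, 0, 0, -1]
    - [0, 0, 0, 0, 0, 0, -1]

```text
time_s: 16.5
ee_pos: [0.5567, -0.1129, 0.0703]
eef_rot: [3.142, -0.0, 0.03]
force: [0.8, 3.0, -1.6]
grip_width: 0.0119
grip_force: 55.4
```

```bash
python3 w.py
```

```text
[ 0.5567 -0.1129  0.0703] [ 0.32  2.94 -1.24]
[135.0, 151.0, 170.0, 173.0, 179.0, 192.0, 199.0, 200.0, 200.0, 199.0, 198.0, 185.0, 148.0, 115.0, 106.0, 106.0, 101.0, 100.0, 98.0, 94.0]
catch diff 1.33 max 9.555555555555562 floor diff 0.89
```

jog_arm:
  motion:
    - [0, -0.0005, 0, 0, 0, 0, -1]
    - [0, 0, 0, 0, 0, 0, -1]

```text
time_s: 16.85
ee_pos: [0.5567, -0.1123, 0.0703]
eef_rot: [3.142, 0.0, 0.03]
force: [1.0, 2.6, -1.5]
grip_width: 0.0118
grip_force: 55.4
```

jog_arm:
  motion:
    - [0, -0.0005, 0, 0, 0, 0, -1]
    - [0, 0, 0, 0, 0, 0, -1]

```text
time_s: 17.05
ee_pos: [0.5567, -0.112, 0.0703]
eef_rot: [3.141, 0.0, 0.03]
force: [1.5, -0.3, -2.9]
grip_width: 0.0113
grip_force: 55.4
```

```bash
python3 w.py
```

```text
[ 0.5567 -0.112   0.0703] [ 0.88 -1.16 -3.45]
[135.0, 150.0, 170.0, 172.0, 179.0, 191.0, 199.0, 200.0, 199.0, 200.0, 198.0, 185.0, 148.0, 115.0, 106.0, 105.0, 100.0, 102.0, 98.0, 95.0]
catch diff 1.23 max 15.111111111111114 floor diff 0.46
```

The catch stops the tray at y = -0.112, where the force reverses to -1.2 N. I'll soften the grip, let go and rise.

jog_arm:
  motion:
    - [0, 0.0002, 0.0003, 0, 0, 0, -1]
    - [0, 0, 0, 0, 0, 0, -1]
    - [0, 0, 0, 0, 0, 0, -1]
  squeeze: 5

```text
time_s: 17.5
ee_pos: [0.5567, -0.112, 0.0701]
eef_rot: [-3.142, 0.0, 0.03]
force: [-0.1, 0.5, 1.0]
grip_width: 0.012
grip_force: 5.8
```

jog_arm:
  motion:
    - [0, 0, 0, 0, 0, 0, -0.6]
    - [0, 0, 0, 0, 0, 0, -0.3]
    - [0, 0, 0, 0, 0, 0, -0.3]
    - [0, 0, 0, 0, 0, 0, -0.3]
    - [0, 0, 0, 0, 0, 0, -0.3]

```text
time_s: 18.0
ee_pos: [0.5565, -0.1118, 0.0698]
eef_rot: [-3.141, 0.0, 0.03]
force: [0.1, -0.4, 0.0]
grip_width: 0.0329
grip_force: 0.0
```

jog_arm:
  motion:
    - [0, 0, -0.003, 0, 0, 0, -0.3]
    - [0, 0, -0.01, 0, 0, 0, -0.3]
    - [0, 0, -0.02, 0, 0, 0, -0.3]
    - [0, 0, -0.03, 0, 0, 0, -0.3]
    - [0, 0, -0.03, 0, 0, 0, -0.3]

```text
time_s: 18.5
ee_pos: [0.5566, -0.1119, 0.1648]
eef_rot: [-3.142, -0.0, 0.03]
force: [0.3, -0.6, -0.2]
grip_width: 0.0327
grip_force: 0.0
```

jog_arm:
  motion:
    - [0, 0, -0.03, 0, 0, 0, -0.3]
    - [-0.02, -0.03, -0.03, 0, 0, 0, -0.3]
    - [-0.03, -0.04, -0.02, 0, 0, 0, -0.3]
    - [-0.03, -0.04, 0, 0, 0, 0, -0.3]
    - [0, 0, 0, 0, 0, 0, -0.3]

```text
time_s: 19.0
ee_pos: [0.4735, -0.0042, 0.2434]
eef_rot: [-3.141, -0.002, 0.033]
force: [0.0, 0.5, 0.2]
grip_width: 0.0332
grip_force: 0.0
```

```bash
python3 w.py; python3 - <<'E'
from h import *
a=ctrl.camera("side")[130:230,290:430,::-1];t=ctrl.camera("top")[110:290,330:530,::-1]
cv2.imwrite("pics/s6.png",np.hstack([cv2.resize(a,(440,314),interpolation=cv2.INTER_CUBIC),cv2.resize(t,(349,314),interpolation=cv2.INTER_CUBIC)]))
E
```

```text
[ 0.476  -0.0074  0.2423] [0.52 0.31 0.12]
[151.0, 178.0, 196.0, 181.0, 179.0, 194.0, 198.0, 198.0, 197.0, 197.0, 196.0, 182.0, 143.0, 112.0, 105.0, 104.0, 99.0, 100.0, 98.0, 93.0]
catch diff 3.51 max 26.0 floor diff 2.77
```

View pics/s6.png

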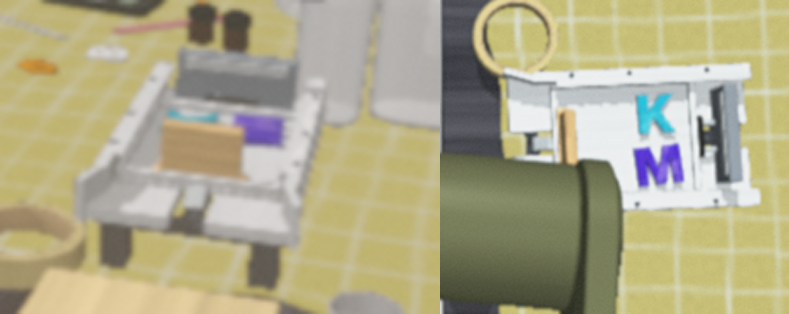

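The tray is home in the dock against the buffer, at right-hand crop (700,135). The catch at (540,143) is up directly behind the tail. Both letters lie on the tray, the tape and cup are in place, and the gripper is clear.

```bash
python3 -c "
from station import ctrl
print(ctrl.hand_in())"
```

```text
the job is handed in; nothing more can be done
None
```

The tray is home in the dock with the catch up behind it, both letters are still on it, and the robot is clear; I handed the job in at about 19 s, and it returned no verdict.

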